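Clamp the bag sealer's lid and start it

TASK

Get the tabletop bag sealer going just by pressing with the fingertips: push the wide lid catch down flat, then the narrow lid catch down flat, then press the long start key fully down and let it spring back up. Do not press the round stop key, do not start the machine before both catches are down, and leave the tin, the jar and the mug standing where they are; nothing needs to be picked up.

Things in the scene. Friction and masses are not known exactly. Their poses are not given: they have to be found in the camera images.
- sealer: Fixed steel bag sealer, 240 mm deep (x), 420 wide (y), 90 high. Origin: centre of its underside on the table; -x is its front, towards the robot, z up. The front 65 mm is a ledge 65 mm high with a black panel and two keys; behind it a fixed, closed grey lid (top at 90 mm) carries a catch towards each end (which one is left varies) and a loose tin between them.
- wide_catch_hinge (a point): Middle of the wide catch's hinge line (fixed, parallel to the sealer's y), 6 mm above the lid's top. The catch is a dark steel flap 68 mm wide, 60 long, 6 thick, running from here towards the sealer's front (-x); at the start its free end is raised up to 35 degrees. Down flat, its upper face is level, 3 mm above the hinge line.
- wide_catch (a joint): Angle of the wide catch: 0 fully raised (35 degrees above level), 0.61 rad down flat on its stop. Starts at 0 to 0.12. Push it down 35 to 50 mm from the hinge line: it gives against a steady friction of about 3 N there and stays where it is left.
- narrow_catch_hinge (a point): Middle of the hinge line of the narrow catch; the same as the wide catch in every way, except that its flap is only 30 mm wide.
- narrow_catch (a joint): Angle of the narrow catch: 0 fully raised, 0.61 rad pressed flat. Starts between 0 and 0.12.
- start_key_top (a point): Centre of the upper face of the start key when it is not pressed (79 mm above the table): a pale plastic bar 56 mm long (sealer's y) by 20 mm (sealer's x), standing 10 mm out of its dark frame. Stays there while the key moves. The key and the stop key stand on the ledge at its left and right; which is where varies.
- start_key (a joint): Travel of the start key: 0 up, 0.006 m fully down. A spring pushes it up: 1.5 N to begin, 5 N fully down.
- stop_key_top (a point): Centre of the upper face of the stop key when it is not pressed: a round key of the same pale plastic, 24 mm across, same height, travel and spring as the start key. Not to be pressed.
- stop_key (a joint): Travel of the stop key: 0 up, 0.006 m fully down.
- tin_mid (a point): Centre (half-way up) of a small loose tin, 48 mm across and 50 mm high, standing on the lid between the catches. To be left alone.
- jar_mid (a point): Centre of a loose jar, 70 mm across and 110 mm high, on the table beside the sealer's left end (+y). To be left alone.
- mug_mid (a point): Centre of a loose mug, 76 mm across and 90 mm high, with a handle, on the table beside the sealer's right end (-y). To be left alone.

How it is judged:
On the way, in this order (a step that is already met when the one before it is completed fails the run):
1. the wide catch is pushed down flat (value of joint wide_catch above 0.54 rad), for 0.2 s.
2. then the narrow catch is pushed down flat (value of joint narrow_catch above 0.54 rad), for 0.2 s.
3. then the start key is pressed down (value of joint start_key above 0.0045 m), for 0.1 s.
At the end, for the whole second after the job is handed in: Both catches are down flat (joint above 0.54 of 0.61 rad), the start key has been pressed to more than 4.5 of its 6 mm and is up again (less than 1 mm), the stop key is up, and the tin, jar and mug are within 30 mm of where they stood (value of joint each of wide_catch, narrow_catch above 0.54 rad and value of joint each of start_key, stop_key below 0.001 m and distance of each of tin_mid, jar_mid, mug_mid from where it was at the start of the episode below 0.03 m); the robot touches nothing.
It fails at once if the narrow catch is pushed down (beyond 0.3 rad) before the wide one is flat (value of joint narrow_catch above 0.3 rad and value of joint wide_catch below 0.54 rad).
It fails at once if the start key is pressed (more than 3 mm) before both catches are flat (value of joint start_key above 0.003 m and value of joint any of wide_catch, narrow_catch below 0.54 rad).
It fails at once if the stop key is pressed (more than 2 mm) (value of joint stop_key above 0.002 m).
It fails at once if the tin, jar or mug is lifted, carried, tipped over or pushed more than 30 mm (distance of any of tin_mid, jar_mid, mug_mid from where it was at the start of the episode above 0.03 m or angle between any of tin_mid, jar_mid, mug_mid's own z axis and vertical above 0.5 rad).
It also fails if it takes over 48 s, if anything falls off the work surface, if the arm or the gripper's body presses on something with over 40 N, if the wrist force passes 120 N, or if a joint passes its speed limit or range.

ROBOT

A 6-joint arm with a two-finger parallel gripper is mounted at the origin on the work surface. World frame = base frame: x ahead of the robot, y to its left, z up, the work surface at z = 0. Lengths are in m, angles in rad, forces in N, time in s.
With the tool pointing down it reaches from about 0.25 to 0.775 m from the base axis. Payload 4 kg.
Tool frame: the origin (TCP) lies midway between the tips of the shut fingers; the grasp point (between the pads) lies 19 mm behind it (pinch_z is the distance from the TCP to the grasp point, in m); z points along the fingers, y is the direction in which the jaws open and shut (so a half turn about z gives the same grasp; the last joint's range is limited). The gripper opens to 85 mm and grips with 20 to 120 N. Pads are 22 mm wide; open, the fingers measure 114 mm over their backs; the gripper's body (76 mm by 85 mm) begins 54 mm behind the grasp point. The pads swing forward as they close: fully open they stand 13 mm farther back than shut.
Start: joints at [-1.415, 0.087, 1.371, -0, 1.684, -0.103], TCP at [0.141, -0.532, 0.231] pointing down, gripper open.
Joint ranges: [-3.1, 3.1], [-0.76, 2.03], [0.27, 2.55], [-1.08, 4.22], [0.17, 2.65], [-2.57, 2.57]. Speed limits (rad/s): [2.79, 2.79, 3.14, 3.14, 3.14, 3.14].

INTERFACE

Orientations are given as a unit quaternion [x, y, z, w].
In Python, from bench import read_state, get_image, close_job, boxes_of, landmark_of, pinch_z gives the robot as it stands. The module is installed in compiled form; this text tells all that it offers.
- The arm moves only by the tool drive_tool, never from a script. Its argument "commands" is a list of rows, each a list of 3 entries, a list of its own where there are three numbers: the turn, a rotation vector about the tool's x, y, z as a fraction of full scale, then the shift along the tool's x, y, z as a fraction of full scale, then the closure, from -1 (fully open) to 1 (shut), so that 0 is half open. In form: [[[rx, ry, rz], [dx, dy, dz], grip], ...]. A call has 1 to 10 rows; each row is the pose to reach, as a shift and turn from the pose measured when the call began, along the tool's axes at that moment; what a row does not reach only later rows make up. Full scale, the value 1, is 500 mm for a shift and 0.5 rad for a turn. A row lasts 1/10 s, in which the tool goes at most 50 mm and 8.59 degrees, less where a joint would pass 70% of its speed; a pose out of reach is approached as far as the arm can. A call with a number of a shift or a turn outside -1 to 1 is refused whole. A call with a gripper value outside its range is refused whole. The fingers move at their own pace and stop on an object; "force" is the grip in N (left out, the last holds). Time passes only in rows, so rows that repeat a pose let the fingers close. It gives the time, the measured TCP pose, the force and the opening at its end, in the units of the state.
- read_state(): the state, without advancing time (a new reading comes with each control period).
- get_image(name): name is "scene" or "top" or "wrist"; returns a dict with "color" (480x640x3 uint8, blue, green, red), "K" (3x3 intrinsics, pixels), "R" (3x3) and "t" (3): a world point X has camera coordinates R X + t; the wrist camera has in their place "hand_eye" (4x4, takes a point from camera to tool coordinates, whose origin is the TCP and whose axes are the flange's). Camera axes: x right, y down, z forward; pixel columns grow to the right and rows downward; lengths in m; the calibration is good to about 2 mm. The wrist camera is an equidistant fisheye: a pixel r from the principal point sees the ray r / f radians off the axis. A picture is of the moment at which its call begins: read the wrist's pose just before it. There is no depth.
- close_job(): hands the job in, once; it reports no verdict.
Trained networks look in a picture, given as the dict that the camera call returned (one of the last four; its "shot" number tells which), for a name from the list of things; names that differ only in an ending like _2 or _b are one class to them, and where a whole thing is asked for, a point or a joint stands for the part that bears it (a point fixed in the world has none). Each returns a list of dicts, best first, with "confidence" (0 to 1); they miss things now and then, are a little off and sometimes report something else, mostly with a low value. They report only what shows in the picture. A call takes as long as a camera call.
- boxes_of(picture, label): "centre" ([x, y, z] in m, in world coordinates, good to about 4 mm: the middle of the surface that is visible of it).
- landmark_of(picture, label): "centre" ([x, y, z] in m, in world coordinates, good to about 4 mm: a listed point, or the origin of a listed thing).
The state is a dict: "t": time; "qpos": joint angles; "qvel": joint speeds; "tau": joint torques, N m; "tool_pos": TCP position; "tool_rot": TCP orientation; "ft_force": force on the tool from outside, world axes, zero at the start; "ft_torque": the same for the moment, N m; "opening": finger opening in m.
Only numpy, scipy, OpenCV 4.12 (cv2) and the standard library are available. Lean on these libraries where they do the work, as an engineer would, in place of code of your own. Each camera call takes 0.05 s, during which the arm holds its last target.

## Working session

There is one attempt and no reset: what is moved stays moved. The work goes in short steps, Python scripts to look and compute and a tool call to move; the robot and the scene stay as the last step left them, time stands still between calls to the robot, and variables do not carry over. Pictures are saved under pics/ and viewed, and the job is handed in when it is done.

Besides the shell and the picture viewer there is one more tool, called after "Request:" as name([rows], argument=value, ...), one row to a line, values as JSON. drive_tool: Moves the arm, as the interface text tells. Shift numbers are shares of 500 mm and turn numbers shares of 0.5 rad, none past 1 either way. Its arguments: {"type":"object","properties":{"commands":{"type":"array"},"force":{"type":"number"}},"required":["commands"]}

```bash
mkdir -p pics; cat > look.py <<'E'
from bench import *
import cv2
names=["sealer","wide_catch_hinge","narrow_catch_hinge","start_key_top","stop_key_top","tin_mid","jar_mid","mug_mid"]
def go(tag,cams):
    s=read_state(); print(s["t"],s["tool_pos"],s["tool_rot"],s["opening"])
    for c in cams:
        p=get_image(c); cv2.imwrite(f"pics/{tag}_{c}.png",p["color"])
        for n in names:
            r=landmark_of(p,n)
            print(c,n,[( [round(v,4) for v in d["centre"]],round(d["confidence"],2)) for d in r[:2]])
E
python3 -c "
from look import *
go('a',['scene','top'])"
```

```text
0.0 [ 0.14067074 -0.53118017  0.23013221] [ 9.91637632e-01  1.29048582e-01 -2.63536699e-05 -1.12659786e-03] 0.08556896413462926
scene sealer [([0.554, -0.0346, -0.0014], 0.74), ([0.5327, -0.3396, 0.0464], 0.36)]
scene wide_catch_hinge [([0.6317, 0.0912, 0.0979], 0.75), ([0.5004, 0.0937, 0.0769], 0.62)]
scene narrow_catch_hinge [([0.567, -0.1972, 0.0928], 0.97)]
scene start_key_top [([0.4483, -0.1012, 0.0768], 0.64)]
scene stop_key_top [([0.4987, 0.0915, 0.0797], 0.51)]
scene tin_mid [([0.6293, -0.0621, 0.118], 0.82)]
scene jar_mid [([0.5339, -0.3383, 0.0451], 0.7), ([0.6207, 0.2594, 0.0564], 0.66)]
scene mug_mid [([0.5355, -0.3397, 0.0495], 0.75)]
top sealer [([0.5609, -0.0354, 0.0022], 0.65)]
top wide_catch_hinge [([0.6331, 0.0936, 0.095], 0.84)]
top narrow_catch_hinge [([0.5648, -0.2032, 0.0916], 0.8)]
top start_key_top [([0.458, -0.0988, 0.0794], 0.58), ([0.569, -0.1993, 0.0956], 0.29)]
top stop_key_top [([0.5045, 0.095, 0.0784], 0.5)]
top tin_mid [([0.6298, -0.0618, 0.1173], 0.93)]
top jar_mid [([0.6228, 0.2576, 0.0558], 0.68)]
top mug_mid [([0.5355, -0.3384, 0.0476], 0.7)]
```

View pics/a_scene.png

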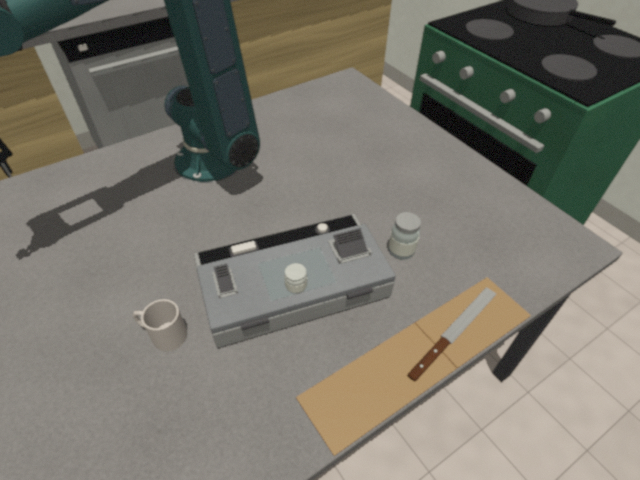

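View pics/a_top.png

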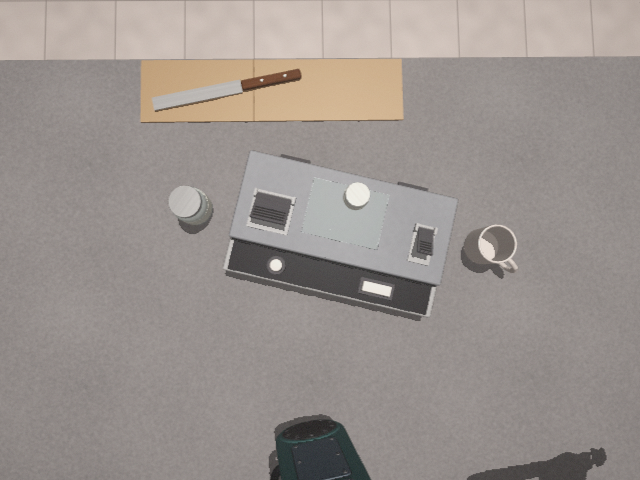

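The scene and top views agree. The wide catch is at about px (271,210) in the top view, at the left, and the narrow one at (425,242), at the right. The start bar is at (377,289), the round stop key at (276,265) and the tin at (357,195). The edge slope puts the sealer yaw at about -0.228 rad. I'll move over towards the wide catch with the fingers shut.

Request:
drive_tool([
  [[0,0,0.97],[0.6,-0.5,0],1],
  [[0,0,0.97],[0.6,-0.5,0],1],
  [[0,0,0.97],[0.6,-0.5,0],1],
  [[0,0,0.97],[0.6,-0.5,0],1],
  [[0,0,0.97],[0.6,-0.5,0],1],
  [[0,0,0.97],[0.6,-0.5,0],1],
  [[0,0,0.97],[0.6,-0.5,0],1],
  [[0,0,0.97],[0.6,-0.5,0],1],
  [[0,0,0.97],[0.6,-0.5,0],1],
  [[0,0,0.97],[0.6,-0.5,0],1],
], force=40)

```text
t: 1.9
tool_pos: [0.3672, -0.2125, 0.2315]
tool_rot: [0.994, -0.111, 0.0, 0.0]
ft_force: [-0.7, -0.2, -0.4]
opening: 0.0001
```

```bash
cat >> look.py <<'E'
import numpy as np
from scipy.spatial.transform import Rotation as Ro
def todo(x,y,z,yaw=-0.228):
    s=read_state(); R=Ro.from_quat(s["tool_rot"])
    d=R.inv().apply(np.array([x,y,z])-s["tool_pos"])/0.5
    T=Ro.from_matrix(np.array([[np.cos(yaw),np.sin(yaw),0],[np.sin(yaw),-np.cos(yaw),0],[0,0,-1]]).T.T)
    r=(R.inv()*T).as_rotvec()/0.5
    print(s["t"],s["tool_pos"].round(4),"F",np.round(s["ft_force"],1),"open",round(s["opening"],4)); print("turn",r.round(3),"shift",d.round(4))
E
python3 -c "
from look import *
todo(.591,.102,.2)
go('b',['wrist'])"
```

```text
1.9 [ 0.3672 -0.2125  0.2315] F [-0.7 -0.2 -0.4] open 0.0001
turn [ 0.002 -0.     0.01 ] shift [ 0.2973 -0.7126  0.0624]
1.9 [ 0.36717208 -0.21252128  0.23147529] [ 9.93781757e-01 -1.11344600e-01  2.36844836e-05  4.46207638e-04] 8.891488333083215e-05
wrist sealer [([0.5616, -0.0333, 0.0034], 0.68)]
wrist wide_catch_hinge []
wrist narrow_catch_hinge []
wrist start_key_top [([0.4533, -0.1019, 0.0778], 0.82)]
wrist stop_key_top [([0.5012, 0.0927, 0.0834], 0.87)]
wrist tin_mid []
wrist jar_mid []
wrist mug_mid [([0.5309, -0.3378, 0.0462], 0.98)]
```

Request:
drive_tool([
  [[0,0,0],[0.297,-0.713,0.06],1],
  [[0,0,0],[0.297,-0.713,0.06],1],
  [[0,0,0],[0.297,-0.713,0.06],1],
  [[0,0,0],[0.297,-0.713,0.06],1],
  [[0,0,0],[0.297,-0.713,0.06],1],
  [[0,0,0],[0.297,-0.713,0.06],1],
  [[0,0,0],[0.297,-0.713,0.06],1],
  [[0,0,0],[0.297,-0.713,0.06],1],
  [[0,0,0],[0.297,-0.713,0.06],1],
  [[0,0,0],[0.297,-0.713,0.06],1],
])

```text
t: 3.35
tool_pos: [0.5916, 0.0999, 0.2003]
tool_rot: [0.994, -0.113, -0.001, 0.001]
ft_force: [0.7, -0.0, -0.3]
opening: -0.0003
```

```bash
python3 -c "
from look import *
todo(.591,.102,.1)
go('c',['wrist'])"
```

```text
3.35 [0.5916 0.0999 0.2003] F [ 0.7 -0.  -0.3] open -0.0003
turn [0.002 0.003 0.002] shift [-0.0018 -0.0041  0.2007]
3.35 [0.59160837 0.09987534 0.20034429] [ 9.93560993e-01 -1.13293747e-01 -9.03507602e-04  5.12688555e-04] -0.0002795944457021151
wrist sealer [([0.5619, -0.0305, 0.0031], 0.96)]
wrist wide_catch_hinge [([0.6317, 0.0902, 0.0963], 0.78)]
wrist narrow_catch_hinge []
wrist start_key_top [([0.452, -0.1003, 0.08], 0.84), ([0.6247, -0.0651, 0.1139], 0.2)]
wrist stop_key_top []
wrist tin_mid [([0.6251, -0.0613, 0.1144], 0.78)]
wrist jar_mid [([0.6242, 0.2575, 0.0531], 0.91)]
wrist mug_mid []
```

View pics/c_wrist.png

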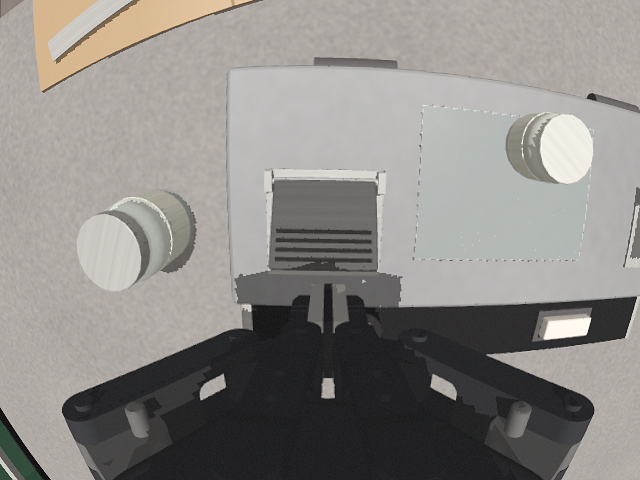

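The wrist view shows the fingertips at about (328,290), in line with the wide flap (columns 270–380). The jar, tin and keys are clear, so I'll press straight down.

Request:
drive_tool([
  [[0,0,0],[0,-0.003,0.08],1],
  [[0,0,0],[0,-0.003,0.13],1],
  [[0,0,0],[0,-0.003,0.15],1],
  [[0,0,0],[0,-0.003,0.165],1],
  [[0,0,0],[0,-0.003,0.18],1],
  [[0,0,0],[0,-0.003,0.19],1],
  [[0,0,0],[0,-0.003,0.196],1],
  [[0,0,0],[0,-0.003,0.2],1],
])

```text
t: 4.6
tool_pos: [0.5919, 0.1008, 0.102]
tool_rot: [0.993, -0.114, 0.0, -0.0]
ft_force: [-1.3, 0.8, 3.1]
opening: -0.0001
```

```bash
python3 -c "
from look import *
todo(.591,.102,.098)"
```

```text
4.6 [0.5919 0.1008 0.102 ] F [-1.3  0.8  3.1] open -0.0001
turn [-0.001 -0.002 -0.002] shift [-0.0024 -0.0019  0.0081]
```

Request:
drive_tool([
  [[0,0,0],[0,0,0.004],1],
  [[0,0,0],[0,0,0.007],1],
  [[0,0,0],[0,0,0.009],1],
  [[0,0,0],[0,0,0.009],1],
])

```text
t: 5.0
tool_pos: [0.5919, 0.1009, 0.099]
tool_rot: [0.993, -0.114, 0.001, -0.0]
ft_force: [-4.2, 0.1, 7.2]
opening: -0.0
```

Request:
drive_tool([
  [[0,0,0],[0,0,0.004],1],
  [[0,0,0],[0,0,0.005],1],
  [[0,0,0],[0,0,0.005],1],
  [[0,0,0],[0,0,0.005],1],
])

```text
t: 5.4
tool_pos: [0.5919, 0.1009, 0.099]
tool_rot: [0.993, -0.114, 0.001, -0.0]
ft_force: [-5.7, -0.2, 10.1]
opening: -0.0
```

It is on the stop: z holds at 0.099 and the force rises to 10 N. Next I'll lift and move over the narrow catch.

Request:
drive_tool([
  [[0,0,0],[0,0,-0.1],1],
  [[0,0,0],[0,0,-0.2],1],
  [[0,0,0],[0,0.1,-0.2],1],
  [[0,0,0],[0,0.2,-0.2],1],
  [[0,0,0],[0,0.3,-0.2],1],
  [[0,0,0],[0,0.4,-0.2],1],
  [[0,0,0],[0,0.5,-0.2],1],
  [[0,0,0],[0,0.598,-0.2],1],
  [[0,0,0],[0,0.598,-0.2],1],
  [[0,0,0],[0,0.598,-0.2],1],
])

```text
t: 6.4
tool_pos: [0.5237, -0.1917, 0.1982]
tool_rot: [0.993, -0.116, 0.001, -0.0]
ft_force: [0.2, -0.0, 0.6]
opening: -0.0003
```

```bash
python3 -c "
from look import *
todo(.525,-.1905,.1)
go('d',['wrist','top'])"
```

```text
6.4 [ 0.5237 -0.1917  0.1982] F [ 0.2 -0.   0.6] open -0.0003
turn [-0.002 -0.005 -0.007] shift [ 0.0015 -0.0028  0.1964]
6.4 [ 0.52368552 -0.19174433  0.19818783] [ 9.93293419e-01 -1.15613199e-01  1.24991772e-03 -4.57713653e-04] -0.0003007049518684336
wrist sealer [([0.5616, -0.0319, 0.0036], 0.65)]
wrist wide_catch_hinge []
wrist narrow_catch_hinge [([0.5681, -0.2007, 0.0989], 0.58)]
wrist start_key_top [([0.4506, -0.1046, 0.0794], 0.72)]
wrist stop_key_top [([0.4998, 0.0905, 0.0827], 0.63)]
wrist tin_mid [([0.6225, -0.0676, 0.1131], 0.66)]
wrist jar_mid []
wrist mug_mid [([0.534, -0.3392, 0.0441], 0.95)]
top sealer [([0.5602, -0.0346, 0.0009], 0.97)]
top wide_catch_hinge [([0.6307, 0.0913, 0.0949], 0.94)]
top narrow_catch_hinge [([0.5649, -0.199, 0.096], 0.82)]
top start_key_top [([0.4588, -0.0994, 0.0801], 0.96)]
top stop_key_top [([0.5047, 0.0959, 0.0799], 0.85)]
top tin_mid [([0.6269, -0.0623, 0.1165], 0.68)]
top jar_mid [([0.6228, 0.2602, 0.0576], 0.91)]
top mug_mid [([0.5682, -0.1988, 0.09], 0.64)]
```

View pics/d_wrist.png

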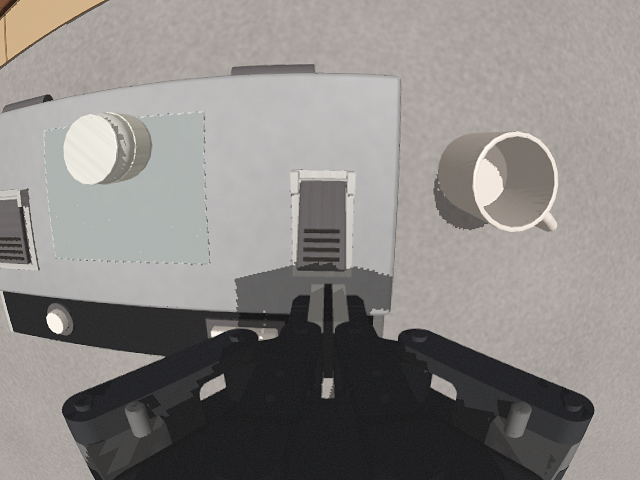

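View pics/d_top.png

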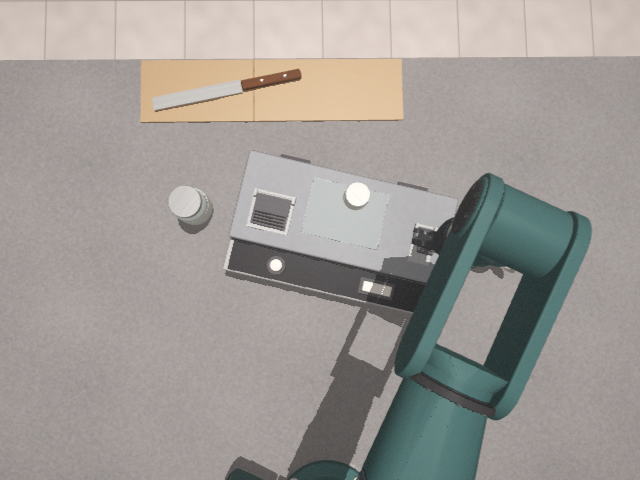

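The fingertips at (328,290) line up with the narrow flap (columns 297–350). The wide flap now lies flat in its frame in the top view, so I'll press the narrow one.

Request:
drive_tool([
  [[0,0,0],[0.002,-0.003,0.08],1],
  [[0,0,0],[0.002,-0.003,0.13],1],
  [[0,0,0],[0.002,-0.003,0.15],1],
  [[0,0,0],[0.002,-0.003,0.165],1],
  [[0,0,0],[0.002,-0.003,0.18],1],
  [[0,0,0],[0.002,-0.003,0.19],1],
  [[0,0,0],[0.002,-0.003,0.198],1],
  [[0,0,0],[0.002,-0.003,0.204],1],
  [[0,0,0],[0.002,-0.003,0.207],1],
  [[0,0,0],[0.002,-0.003,0.207],1],
])

```text
t: 8.3
tool_pos: [0.5255, -0.1894, 0.0989]
tool_rot: [0.993, -0.114, 0.002, 0.0]
ft_force: [-6.7, 2.1, 15.5]
opening: 0.0
```

Request:
drive_tool([
  [[0,0,0],[0,0,0.003],1],
  [[0,0,0],[0,0,0.005],1],
  [[0,0,0],[0,0,0.005],1],
  [[0,0,0],[0,0,0.005],1],
])

```text
t: 8.7
tool_pos: [0.5264, -0.1898, 0.0989]
tool_rot: [0.993, -0.114, 0.003, 0.001]
ft_force: [-3.3, 1.3, 10.9]
opening: 0.0001
```

The narrow catch is on its stop at z = 0.099. I'll lift and move over the start key, which averages about (0.4535, -0.1005) over six estimates.

Request:
drive_tool([
  [[0,0,0],[0,0,-0.1],1],
  [[0,0,0],[0,0,-0.12],1],
  [[0,0,0],[-0.1,-0.07,-0.12],1],
  [[0,0,0],[-0.182,-0.142,-0.12],1],
  [[0,0,0],[-0.182,-0.142,-0.12],1],
  [[0,0,0],[-0.182,-0.142,-0.12],1],
  [[0,0,0],[-0.182,-0.142,-0.12],1],
])

```text
t: 9.4
tool_pos: [0.4543, -0.1004, 0.1585]
tool_rot: [0.993, -0.114, 0.004, 0.001]
ft_force: [-0.2, -0.9, 0.4]
opening: -0.0002
```

```bash
python3 -c "
from look import *
todo(.4535,-.1005,.079)
go('e',['wrist','scene'])"
```

```text
9.4 [ 0.4543 -0.1004  0.1585] F [-0.2 -0.9  0.4] open -0.0002
turn [ 0.003 -0.018 -0.   ] shift [-0.003   0.0003  0.159 ]
9.4 [ 0.454348   -0.10041986  0.15851602] [ 0.99348659 -0.11385805  0.0043776   0.00125457] -0.00023831827589544273
wrist sealer [([0.5624, -0.0348, 0.0045], 0.63)]
wrist wide_catch_hinge [([0.6332, 0.092, 0.0945], 0.76)]
wrist narrow_catch_hinge [([0.5677, -0.1979, 0.0946], 0.91)]
wrist start_key_top [([0.453, -0.1011, 0.0812], 0.88)]
wrist stop_key_top []
wrist tin_mid [([0.5657, -0.2003, 0.1006], 0.38)]
wrist jar_mid []
wrist mug_mid [([0.5312, -0.3388, 0.0457], 0.63)]
scene sealer [([0.5578, -0.033, -0.0056], 0.64)]
scene wide_catch_hinge [([0.634, 0.0908, 0.0952], 0.96)]
scene narrow_catch_hinge [([0.5646, -0.1988, 0.0916], 0.9)]
scene start_key_top [([0.4458, -0.1037, 0.076], 0.5)]
scene stop_key_top [([0.5005, 0.0935, 0.0813], 0.61)]
scene tin_mid [([0.6261, -0.0615, 0.1168], 0.79)]
scene jar_mid [([0.6197, 0.263, 0.0543], 0.86)]
scene mug_mid [([0.5346, -0.3403, 0.0488], 0.89), ([0.4997, 0.0943, 0.0794], 0.54)]
```

View pics/e_wrist.png

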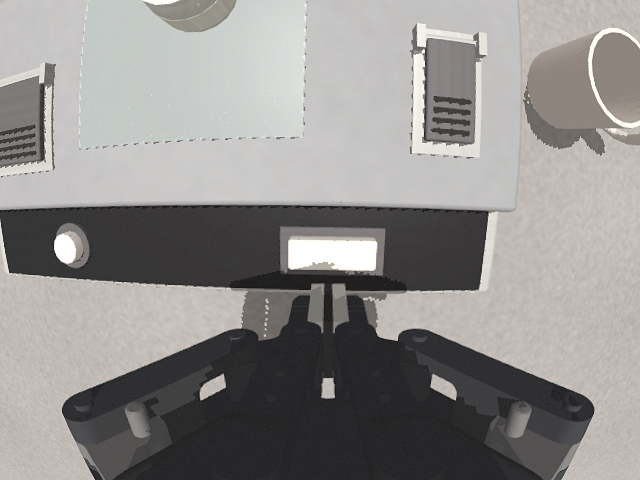

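View pics/e_scene.png

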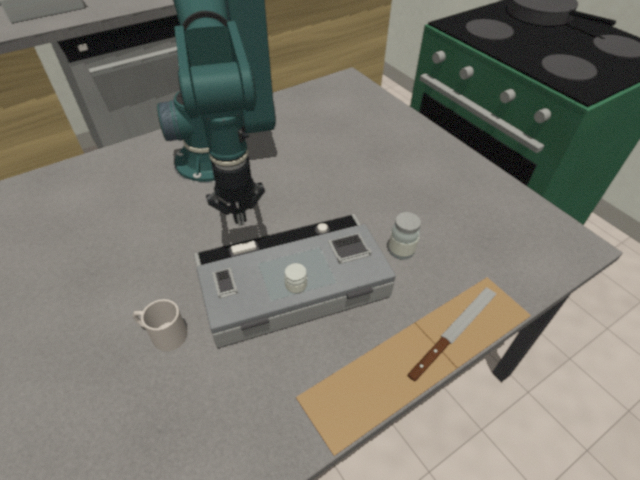

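Both catches lie in their frames, at (450,90) and (20,120) in the wrist view. The fingers at column 328 are centred on the start bar (288–377). I'll press the key.

Request:
drive_tool([
  [[0,-0.018,0],[-0.001,0,0.08],1],
  [[0,-0.018,0],[-0.001,0,0.13],1],
  [[0,-0.018,0],[-0.001,0,0.15],1],
  [[0,-0.018,0],[-0.001,0,0.16],1],
  [[0,-0.018,0],[-0.001,0,0.168],1],
  [[0,-0.018,0],[-0.001,0,0.173],1],
  [[0,-0.018,0],[-0.001,0,0.174],1],
  [[0,-0.018,0],[-0.001,0,0.174],1],
])

```text
t: 11.1
tool_pos: [0.4539, -0.1, 0.073]
tool_rot: [0.993, -0.114, -0.0, 0.0]
ft_force: [-4.5, 1.3, 6.0]
opening: 0.0
```

Request:
drive_tool([
  [[0,0,0],[0,0,0.003],1],
  [[0,0,0],[0,0,0.004],1],
  [[0,0,0],[0,0,0.004],1],
  [[0,0,0],[0,0,0.004],1],
])

```text
t: 11.5
tool_pos: [0.4545, -0.1002, 0.073]
tool_rot: [0.993, -0.114, 0.0, 0.001]
ft_force: [-4.9, 2.5, 8.4]
opening: -0.0002
```

The key is on its bottom stop: z = 0.073 and the force is above the 5 N spring. I'll release it and back off.

Request:
drive_tool([
  [[0,0,0],[0,0,-0.05],1],
  [[0,0,0],[0,0,-0.15],1],
  [[0,0,0],[0,0,-0.25],1],
  [[0,0,0],[-0.1,0,-0.3],1],
  [[0,0,0],[-0.2,0,-0.3],1],
  [[0,0,0],[-0.2,0,-0.3],1],
  [[0,0,0],[-0.2,0,-0.3],1],
])

```text
t: 12.2
tool_pos: [0.3571, -0.0774, 0.2238]
tool_rot: [0.993, -0.114, 0.003, 0.001]
ft_force: [0.2, -0.8, -0.2]
opening: 0.0004
```

```bash
python3 -c "
from look import *
todo(.4535,-.1005,.079)
go('f',['wrist','scene'])"
```

```text
12.2 [ 0.3571 -0.0774  0.2238] F [ 0.2 -0.8 -0.2] open 0.0004
turn [ 0.004 -0.012 -0.001] shift [0.1966 0.0007 0.2908]
12.2 [ 0.35706216 -0.07744151  0.22383933] [ 0.99347008 -0.11405212  0.00280401  0.00120722] 0.00036849092133893154
wrist sealer [([0.5605, -0.0356, 0.0034], 0.8)]
wrist wide_catch_hinge []
wrist narrow_catch_hinge []
wrist start_key_top [([0.4526, -0.1033, 0.0794], 0.57)]
wrist stop_key_top [([0.4993, 0.0907, 0.0832], 0.72)]
wrist tin_mid []
wrist jar_mid []
wrist mug_mid []
scene sealer [([0.5571, -0.0342, -0.0019], 0.68), ([0.6344, 0.0935, 0.0962], 0.32)]
scene wide_catch_hinge [([0.6353, 0.0926, 0.096], 0.89)]
scene narrow_catch_hinge [([0.5665, -0.1972, 0.0943], 0.79), ([0.6224, 0.264, 0.0557], 0.72)]
scene start_key_top [([0.4492, -0.104, 0.074], 0.64)]
scene stop_key_top [([0.4977, 0.0943, 0.0771], 0.57)]
scene tin_mid [([0.6262, -0.0614, 0.1152], 0.83)]
scene jar_mid [([0.6217, 0.2612, 0.0544], 0.61)]
scene mug_mid [([0.5335, -0.336, 0.0491], 0.84)]
```

View pics/f_wrist.png

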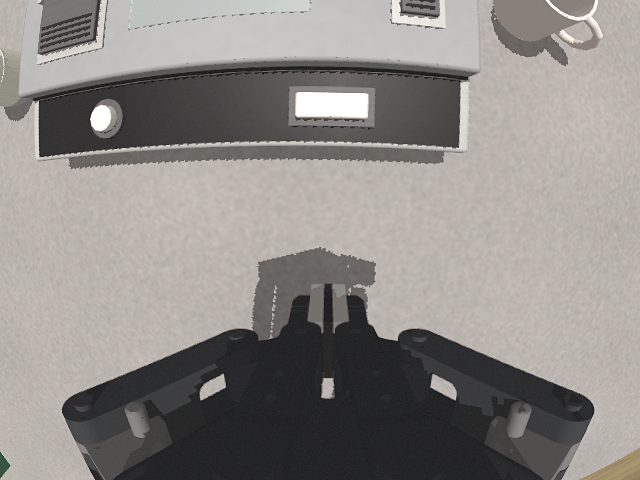

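View pics/f_scene.png

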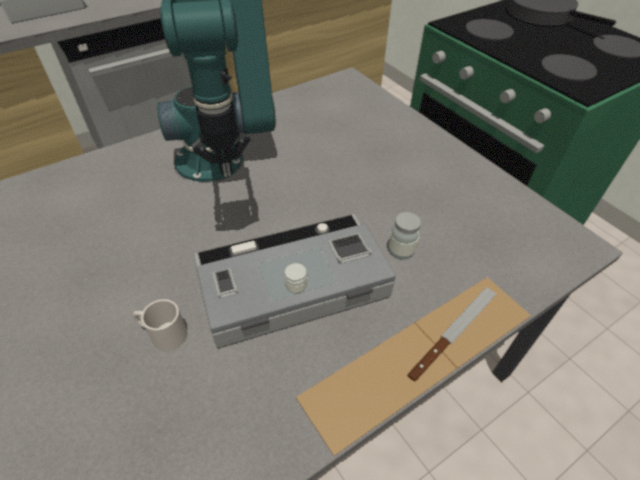

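The start bar at (332,105) in the wrist view stands proud again. Both catches are flat, and the tin, jar and mug haven't moved. I'll hand the job in.

```bash
python3 -c "
from bench import *
print(close_job())"
```

```text
the job is handed in; nothing more can be done
None
```

I pressed the wide catch flat, then the narrow catch, then the start key and let it spring back up. I handed the job in after about 12 s of the 48 s allowed; no verdict is reported.

- **Catches:** both stopped at z = 0.099, the height of the flat catch. The force there was over 10 N, against about 3 N of hinge friction. The last pictures show both lying in their frames.
- **Start key:** it bottomed out at z = 0.073, the full 6 mm of travel, with 8 N on it. Its wrist-camera height afterwards read 0.0794 (0.079 when up). The scene camera read 0.074, but it had also read low before the press (0.0768 and 0.076), so I put that down to detector error.
- **Left alone:** I never touched the stop key. In the last picture the tin, jar and mug were within about 6 mm of their first readings, roughly the detector's accuracy. The arm ended clear of everything.
- **Other disagreements:** the two fixed cameras put the start key up to 13 mm apart in x, so I used the average of six readings and checked it in the wrist view before pressing. A few detections were plainly wrong, such as the mug reported at the narrow catch, and I ignored them.

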